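# Hold a sample slide flush on a tilting stage, above its stop bar

## Robot

A 6-joint arm with a two-finger parallel gripper is mounted at the origin on a cart in front of the work surface, level with it; the furniture and walls round the work are solid. World frame = base frame: x ahead of the robot, y to its left, z up, the work surface at z = 0. Lengths are in mm, angles in rad, forces in N, time in s.
With the tool pointing down it reaches from about 275 to 1000 mm from the base axis. Payload 8.4 kg.
Tool frame: the origin (TCP) lies where the fingers leave the gripper's body, on its centre line; the fingertips stand 73 mm ahead of it and the grasp point (between the pads) lies 54 mm ahead of it (grip_point_offset is the distance from the TCP to the grasp point, in mm); z points along the fingers, y is the direction in which the jaws open and shut (so a half turn about z gives the same grasp; the last joint's range is limited). The gripper opens to 85 mm and grips with 20 to 120 N. Pads are 22 mm wide; open, the fingers measure 114 mm over their backs; the gripper's body (76 mm by 85 mm) begins 54 mm behind the grasp point. The pads swing forward as they close: fully open they stand 13 mm farther back than shut.
Start: joints at [-1.217, 0.353, 1.633, -0, 1.155, -0.002], TCP at [217.712, -585.859, 303.881] pointing down, gripper open.
Joint ranges: [-2.63, 2.63], [-0.92, 2.1], [0.06, 2.66], [-1.3, 4.44], [0, 2.69], [-3.02, 3.02]. Speed limits (rad/s): [2.22, 2.22, 2.79, 3.14, 3.14, 3.14].

## Interface

Orientations are given as [roll, pitch, yaw] about the fixed x, y, z axes, in that order (R = Rz(yaw) Ry(pitch) Rx(roll)).
In Python, from rig import sense, grab_frame, sign_off, grip_point_offset gives the robot as it stands. The module is installed in compiled form; this text tells all that it offers.
- The arm moves only by the tool drive_tool, never from a script. Its argument "targets" is one flat list of numbers, 7 for each row, row after row: the shift along the tool's x, y, z in m, then the turn, a rotation vector about the tool's x, y, z in rad, then the opening, from 0 (shut) to 1 (fully open). In form: [tx, ty, tz, wx, wy, wz, grip, tx, ty, tz, wx, wy, wz, grip, ...]. A call has 1 to 12 rows; each row is the pose to reach, as a shift and turn from the pose commanded when the call began, along the tool's axes at that moment; what a row does not reach only later rows make up. A row lasts 1/12 s, in which the tool goes at most 41.7 mm and 7.16 degrees, less where a joint would pass 70% of its speed; a pose out of reach is approached as far as the arm can. A call with a gripper value outside its range is refused whole. The fingers move at their own pace and stop on an object; "force" is the grip in N (left out, the last holds). Time passes only in rows, so rows that repeat a pose let the fingers close. It gives the time, the measured TCP pose, the force and the opening at its end, in the units of the state.
- sense(): the state, without advancing time (a new reading comes with each control period).
- grab_frame(name): name is "scene" or "top" or "wrist"; returns a dict with "color" (480x640x3 uint8, blue, green, red), "vertical_fov" (degrees; the focal length in pixels is half the picture's height over the tangent of half this angle, whatever the lens; pixels are square), "cx", "cy" (the principal point, pixels), "world_from_camera" (4x4, takes a point from camera to world coordinates). Camera axes: x right, y down, z forward; pixel columns grow to the right and rows downward; lengths in mm; the calibration is good to about 2 mm. A picture is of the moment at which its call begins. There is no depth.
- sign_off(): hands the job in, once; it reports no verdict.
The state is a dict: "clock": time; "qpos": joint angles; "qvel": joint speeds; "joint_efforts": joint torques, N m; "eef_pos": TCP position; "tcp_rot": TCP orientation; "contact_force": force on the tool from outside, world axes, zero at the start; "wrist_torque": the same for the moment, N m; "opening": opening from 0.0 (shut) to 1.0 (fully open).
Only numpy, scipy, OpenCV 4.12 (cv2) and the standard library are available. Lean on these libraries where they do the work, as an engineer would, in place of code of your own. Each camera call takes 0.05 s, during which the arm holds its last target. There are 200 camera calls.

## Task

Lay the stop bar across the two grey saddles at the foot of the sloped stage, black grip block up and on the side away from the slope, and let go of it. Then take the sample slide by its blue block, lay it on the sloped face between the yellow lines, its long side up the slope and its lower edge right down at the bar, feel it flush with the face, and finish while still gripping it and pressing it gently but firmly against the face (about 10 N). Do not knock the stage's tilt out of its setting or disturb the jar, tin and tape.

Things in the scene. Friction and masses are not known exactly. Their poses are not given: they have to be found in the camera images.
- fixture: tilting sample stage fixed to the bench: dark base plate 166x150x8 mm (x -46 to +120), a hinged steel plate on it, two grey saddles in front. Origin on the bench under the hinge line (lower edge of the sloped face); x level, towards the plate's high side, y along the hinge line, z up. x points about away from the robot (yaw -0.45 to 0.05). The plate lies within y +-42 mm, starting right behind the bar's place.
- saddle_mid (a point): midway between the two saddles, at the height of their floors, 26 mm above the bench (fixture x = -18, y = 0): the middle of the bar's underside goes here. Axes as the fixture. The saddles are at y = +56 and -56 mm from here, each with a floor 22 mm long (y) between two lips 32 mm apart in x and 8 mm high, open above and at both y ends.
- face (a point): sloped face of the steel plate: origin on its surface, at the middle of its lower edge, 34 mm above the bench; x up the slope, y along the lower edge, z square out of the face (up and to the robot). Flat, 104 (x, from 0) x 84 (y) mm, thin yellow lines at y = +-36 mm. Its slope differs each time, 0.24 to 0.48 rad from level. The stiff hinge holds against 25 N on the middle of the face.
- stage_top_edge (a point): middle of the face's upper edge, on the surface, 104 mm up the slope from face; axes as face. It moves only if the tilt is knocked out of its setting.
- bar: stop bar: aluminium, 26 (x) x 140 (y) x 14 mm, a black grip block 12 x 30 (y) x 24 mm on top at mid-length, along its front (-x) side, which faces away from the slope in use. Origin at the centre of its underside; y along the bar, z up. It lies on the bench, block up, to the left of the stage. 0.12 kg. In the saddles its top stands about 6 mm above the face's lower edge.
- bar_grip (a point): centre of the bar's black grip block (14 to 38 mm above the bar's underside), 26 mm above the underside and 7 mm to the bar's -x side; axes as the bar. The block is 30 mm along y, 12 mm along x. Fingers that close along y keep clear of the sloped plate when the bar is in the saddles.
- slide: sample slide: aluminium plate 84 (x) x 60 (y) x 6 mm, flat below, green strips with small black parts and a blue grip block on top. Origin at the centre of its underside; x along its 84 mm side, z up through the block. It lies flat on the bench, block up, to the left of the stage. About 0.14 kg. The same either way round.
- slide_grip (a point): centre of the slide's blue grip block (from 6 to 36 mm above its underside), 21 mm above the underside; axes as the slide. The block is 30 mm along y, 18 mm along x. Fingers that close along y let the slide pivot a little to meet the slope.
- slide_under (a point): centre of the slide's flat underside, which goes on the face; axes as the slide. With its 84 mm side up the slope and its lower edge at the bar, this point lies 36 to 46 mm up the slope from face (nearer 46 it comes down clear of the bar).
- jar: brown jar with a white cap, 44 mm across, 47 mm high, loose bystander; origin at the centre of its underside.
- tin: small white round tin with a red disc on its lid, 38 mm across, 19 mm high, loose bystander; origin at the centre of its underside.
- tape: amber roll of tape lying flat, 60 mm across, 12 mm high, loose bystander; origin at the centre of its underside.

How it is judged:
By the outcome, as a careful person would: the job done as asked, in the order asked, and still so for the second after the job is handed in, while the arm keeps its last pose, push and grip.
It also fails if it takes over 64 s, if anything falls off the work surface, if the arm or the gripper's body presses on something with over 40 N, if the wrist force passes 120 N, or if a joint passes its speed limit or range.

## Working session

There is one attempt and no reset: what is moved stays moved. The work goes in short steps, Python scripts to look and compute and a tool call to move; the robot and the scene stay as the last step left them, time stands still between calls to the robot, and variables do not carry over. Pictures are saved under pics/ and viewed, about 8 in all and at most 12, crops included, and the job is handed in when it is done.

Besides the shell and the picture viewer there is one more tool, called after "Emit:" as name(argument=value, ...), one argument or row to a line, values as JSON. drive_tool: Moves the arm, as the interface text tells. Its arguments: {"type":"object","properties":{"targets":{"type":"array"},"force":{"type":"number"}},"required":["targets"]}

```bash
mkdir -p pics; cat > h.py <<'E'
import numpy as np,cv2,json
from rig import sense,grab_frame,sign_off,grip_point_offset
from scipy.spatial.transform import Rotation as Rn
def save(f,n): cv2.imwrite('pics/'+n+'.png',f['color'])
def foc(f): return 240/np.tan(np.radians(f['vertical_fov'])/2)
def ray(f,u,v):
    T=np.array(f['world_from_camera']); d=T[:3,:3]@np.array([(u-f['cx'])/foc(f),(v-f['cy'])/foc(f),1.]); return T[:3,3],d/np.linalg.norm(d)
def onz(f,u,v,z):
    o,d=ray(f,u,v); return o+d*(z-o[2])/d[2]
def proj(f,p):
    T=np.array(f['world_from_camera']); c=T[:3,:3].T@(np.array(p)-T[:3,3]); return np.array([f['cx']+foc(f)*c[0]/c[2],f['cy']+foc(f)*c[1]/c[2]])
def tri(*rs):
    A=np.zeros((3,3));b=np.zeros(3)
    for o,d in rs: P=np.eye(3)-np.outer(d,d);A+=P;b+=P@o
    p=np.linalg.solve(A,b); return p,[np.linalg.norm((np.eye(3)-np.outer(d,d))@(p-o)) for o,d in rs]
E
python3 - <<'E'
from h import *
import pickle
fs={n:grab_frame(n) for n in('scene','top','wrist')}
pickle.dump(fs,open('f0.pkl','wb'))
for n in fs: save(fs[n],n+'0');print(n,fs[n]['vertical_fov'],fs[n]['cx'],fs[n]['cy'],np.round(fs[n]['world_from_camera'],3).tolist())
print(sense(),grip_point_offset)
E
```

```text
scene 47.33539856732054 319.56996409164805 236.80817370052236 [[-0.444, -0.634, 0.634, -344.11], [-0.896, 0.302, -0.326, 474.195], [0.016, -0.713, -0.701, 1102.715], [0.0, 0.0, 0.0, 1.0]]
top 50.700961456845896 322.8598895335651 237.10861664306356 [[-0.026, -0.987, 0.161, 385.778], [-0.999, 0.023, -0.022, 12.732], [0.018, -0.161, -0.987, 1129.889], [0.0, 0.0, 0.0, 1.0]]
wrist 59.43902229020723 326.1251431158148 239.86386355915198 [[0.348, -0.888, -0.3, 295.988], [-0.937, -0.33, -0.111, -556.744], [-0.0, 0.319, -0.948, 374.05], [0.0, 0.0, 0.0, 1.0]]
{'clock': 0.15, 'qpos': array([-1.21740247e+00,  3.53511287e-01,  1.63392344e+00,  4.14501444e-05,
        1.15522507e+00, -2.42016534e-03]), 'qvel': array([-0.00058378, -0.00092269, -0.00243377,  0.00069103, -0.00189471,
       -0.00046409]), 'joint_efforts': array([ 1.27107720e-03, -6.05633426e+01, -3.42336309e+01,  1.17721429e-04,
        6.19317259e-03,  1.45491299e-05]), 'eef_pos': array([ 217.62426411, -585.59673669,  303.33728242]), 'tcp_rot': array([-3.14052561e+00, -4.04868169e-05,  3.55797247e-01]), 'contact_force': array([ 0.07507189, -0.59783549, -0.11967086]), 'wrist_torque': array([ 0.00636113, -0.00063338,  0.01165856]), 'opening': 1.0032090161977991} 53.900000000000006
```

View pics/top0.png

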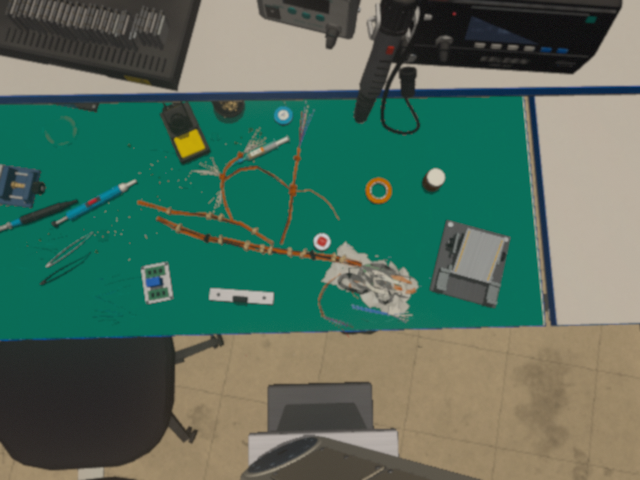

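View pics/scene0.png

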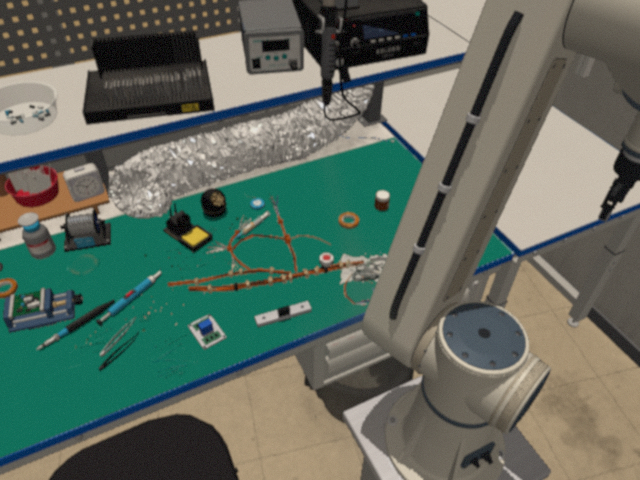

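Top view: bar around (241,297), slide (156,283), stage (472,262), jar (434,180), tape (378,190), tin (321,241). The scene view shows the bar (284,313) and slide (207,330), with the stage hidden by the arm.

```bash
python3 - <<'E'
from h import *
import pickle
fs=pickle.load(open('f0.pkl','rb'));t=fs['top']
for n,u,v,z in[('bar',241,297,14),('barL',209,295,14),('barR',273,298,14),('blk',240,300,38),('slide',156,283,6),('stage c',472,262,30),('saddleL',443,291,26),('saddleR',497,296,26),('base fl',433,291,8),('base bl',447,222,8),('base br',508,237,8),('base fr',495,304,8),('jar',434,177,47),('tin',321,241,19),('tape',378,190,12)]: print(n,onz(t,u,v,z).round(0))
s=sense();R=Rn.from_euler('xyz',s['tcp_rot']).as_matrix()
T=np.array(fs['wrist']['world_from_camera'])
print('cam in tool',(R.T@(T[:3,3]-s['eef_pos'])).round(1),(R.T@T[:3,:3]).round(3).tolist())
E
```

```text
bar [439. 171.  14.]
barL [446. 240.  14.]
barR [435. 101.  14.]
blk [432. 169.  38.]
slide [475. 358.   6.]
stage c [ 502. -337.   30.]
saddleL [ 441. -270.   26.]
saddleR [ 427. -388.   26.]
base fl [ 442. -252.    8.]
base bl [ 597. -294.    8.]
base br [ 559. -430.    8.]
base fr [ 410. -388.    8.]
jar [ 692. -261.   47.]
tin [558.  -7.  19.]
tape [ 674. -140.   12.]
cam in tool [ 83.5   0.2 -70.7] [[0.0, -0.948, -0.319], [1.0, -0.0, 0.001], [-0.001, -0.319, 0.948]]
```

View pics/wrist0.png

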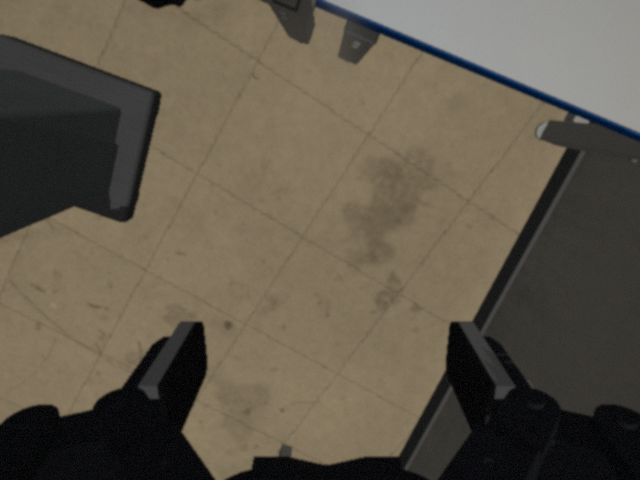

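Wrist view only shows floor and the open fingers, as expected before any move. Moving over the stage.

Emit:
drive_tool(
  targets=[0.325, -0.152, 0, 0, 0, 0.616, 1, 0.325, -0.152, 0, 0, 0, 0.616, 1, 0.325, -0.152, 0, 0, 0, 0.616, 1, 0.325, -0.152, 0, 0, 0, 0.616, 1, 0.325, -0.152, 0, 0, 0, 0.616, 1, 0.325, -0.152, 0, 0, 0, 0.616, 1, 0.325, -0.152, 0, 0, 0, 0.616, 1, 0.325, -0.152, 0, 0, 0, 0.616, 1, 0.325, -0.152, 0, 0, 0, 0.616, 1, 0.325, -0.152, 0, 0, 0, 0.616, 1, 0.325, -0.152, 0, 0, 0, 0.616, 1, 0.325, -0.152, 0, 0, 0, 0.616, 1],
)

```text
clock: 1.15
eef_pos: [469.2, -330.1, 303.6]
tcp_rot: [3.141, 0.001, -0.259]
contact_force: [-0.2, -0.4, -0.5]
opening: 0.999
```

```bash
python3 - <<'E'
from h import *
import pickle
f=grab_frame('wrist');save(f,'w1');pickle.dump(f,open('w1.pkl','wb'));t=grab_frame('top');pickle.dump(t,open('t1.pkl','wb'))
s=sense();print(s['clock'],s['eef_pos'],s['tcp_rot'],s['qpos'].round(2))
E
```

```text
1.25 [ 468.62190392 -330.89127746  303.75383761] [ 3.14145646e+00  5.01287459e-04 -2.61273085e-01] [-0.62  0.27  1.75 -0.    1.12  1.21]
```

View pics/w1.png

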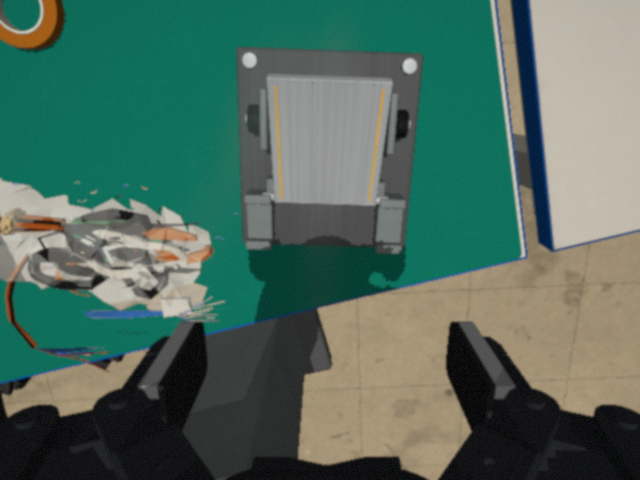

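Stage clear: base corners (238,47),(423,53),(409,252),(244,250); face from (270,80)/(391,82) to (277,203)/(378,205); saddles at (258,220) and (391,222). A second wrist position for heights.

Emit:
drive_tool(
  targets=[0.12, 0, 0.03, 0, 0, 0, 1, 0.12, 0, 0.03, 0, 0, 0, 1, 0.12, 0, 0.03, 0, 0, 0, 1, 0.12, 0, 0.03, 0, 0, 0, 1, 0.12, 0, 0.03, 0, 0, 0, 1, 0.12, 0, 0.03, 0, 0, 0, 1],
)

```text
clock: 1.75
eef_pos: [584.2, -361.9, 273.2]
tcp_rot: [-3.141, 0.002, -0.262]
contact_force: [0.2, 0.5, 0.0]
opening: 1.002
```

```bash
python3 - <<'E'
from h import *
import pickle
f=grab_frame('wrist');save(f,'w2');pickle.dump(f,open('w2.pkl','wb'))
s=sense();print(s['clock'],s['eef_pos'],s['tcp_rot'],s['qpos'].round(2))
w1=pickle.load(open('w1.pkl','rb'))
a=cv2.resize(w1['color'][30:270,220:440],None,fx=1.8,fy=1.8,interpolation=cv2.INTER_CUBIC)
b=cv2.resize(f['color'][160:400,220:440],None,fx=1.8,fy=1.8,interpolation=cv2.INTER_CUBIC)
cv2.imwrite('pics/cmp.png',np.hstack([a,b]))
for n,g in(('w1',w1),('w2',f)):
    h=cv2.cvtColor(g['color'],cv2.COLOR_BGR2HSV);m=cv2.inRange(h,(15,70,120),(30,255,255));m[:, :230]=0;m[:,430:]=0
    k,l,st,c=cv2.connectedComponentsWithStats(m)
    for i in range(1,k):
        if st[i,4]>25: 
            p=np.argwhere(l==i)[:,::-1]; vx,vy,x0,y0=cv2.fitLine(p.astype(np.float32),2,0,.01,.01).ravel(); e=lambda v:(x0+vx/vy*(v-y0),v)
            print(n,st[i],'top',e(p[:,1].min()),'bot',e(p[:,1].max()))
    w=cv2.inRange(h,(0,0,185),(180,40,255));w[:,:230]=0;w[:,430:]=0
    k,l,st,c=cv2.connectedComponentsWithStats(w)
    for i in range(1,k):
        if 60<st[i,4]<600: print(n,'white',st[i],c[i])
E
```

```text
1.8 [ 584.06321786 -361.71960187  273.93313401] [-3.14157412e+00  7.75564929e-04 -2.61546206e-01] [-0.56  0.48  1.52 -0.    1.15  1.28]
w1 [274  86   9 113 348] top (np.float64(275.1711114713133), np.int64(86)) bot (np.float64(281.0869482227743), np.int64(198))
w1 [368  89  17 112 354] top (np.float64(382.71912785657787), np.int64(89)) bot (np.float64(368.83573696800613), np.int64(200))
w1 [  299   284   131   196 17268] top (np.float64(396.8031005018602), np.int64(284)) bot (np.float64(350.3089437836061), np.int64(479))
w1 white [244  54  11  12 114] [249.23684211  59.37719298]
w1 white [404  59  11  13 119] [408.90756303  65.27731092]
w2 [ 303  407  127   73 4664] top (np.float64(1120.5540943231317), np.int64(407)) bot (np.float64(-440.43737601378234), np.int64(479))
w2 white [245 209  11  12 105] [249.8952381  214.42857143]
w2 white [401 214  11  11 101] [405.84158416 219.07920792]
```

View pics/cmp.png

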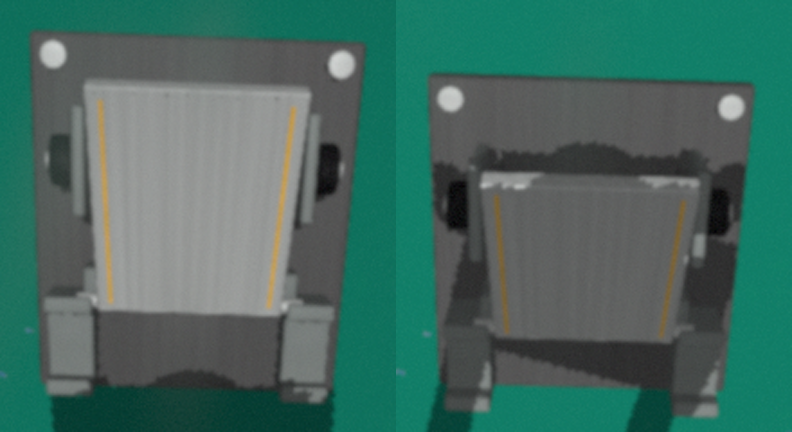

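Both views show the face, yellow line ends, and saddles cleanly. Triangulating.

```bash
cat > m.py <<'E'
from h import *
import pickle
A=pickle.load(open('w1.pkl','rb'));B=pickle.load(open('w2.pkl','rb'))
def ends(g,lo,c0,c1,r0,r1):
    h=cv2.cvtColor(g['color'],cv2.COLOR_BGR2HSV);m=np.zeros(h.shape[:2],np.uint8);m[r0:r1,c0:c1]=cv2.inRange(h,lo,(32,255,255))[r0:r1,c0:c1]
    p=np.argwhere(m>0)[:,::-1];vx,vy,x0,y0=cv2.fitLine(p.astype(np.float32),cv2.DIST_HUBER,0,.01,.01).ravel();e=lambda v:(x0+vx/vy*(v-y0),v)
    return e(p[:,1].min()),e(p[:,1].max())
a=ends(A,(14,60,90),265,300,70,210)+ends(A,(14,60,90),355,395,70,210)
b=ends(B,(14,60,60),265,300,255,360)+ends(B,(14,60,60),350,390,255,360)
print(a,b)
ca=lambda x,y:(220+x/1.8,30+y/1.8); cb=lambda x,y:(220+(x-396)/1.8,160+y/1.8)
P={}
for n,u,v in zip(['LT','LB','RT','RB'],a,b): P[n]=(u,v)
P.update(screwL=((249.2,59.4),(249.9,214.4)),screwR=((408.9,65.3),(405.8,219.1)),
 baseBL=(ca(31,32),cb(429,74)),baseBR=(ca(364,42),cb(753,85)),
 cornUL=(ca(87,91),cb(483,187)),cornUR=(ca(309,97),cb(698,187)),
 faceLL=(ca(100,308),cb(493,337)),faceLR=(ca(280,314),cb(672,341)),
 sadLfo=(ca(46,377),cb(446,387)),sadRfo=(ca(326,389),cb(718,393)))
for n,(u,v) in P.items():
    p,e=tri(ray(A,*u),ray(B,*v)); P[n]=p; print(n,p.round(1),np.round(e,1))
x=(P['LT']+P['RT']-P['LB']-P['RB'])/2; y=(P['LT']+P['LB']-P['RT']-P['RB'])/2
print('yaw from y',np.arctan2(-y[0],y[1]),'x',np.arctan2(x[1],x[0]),'screws',np.arctan2(*( -(P['screwL']-P['screwR'])[0], (P['screwL']-P['screwR'])[1])),'slope',np.arctan2(x[2],np.hypot(*x[:2])),np.linalg.norm(x),np.linalg.norm(y))
print('mid',(P['LT']+P['RT']+P['LB']+P['RB'])/4,'low mid',(P['faceLL']+P['faceLR'])/2, 'up mid',(P['cornUL']+P['cornUR'])/2)
E
python3 m.py
```

```text
((np.float64(275.0194857067337), np.int64(85)), (np.float64(281.0678297414353), np.int64(198)), (np.float64(382.7388274287914), np.int64(89)), (np.float64(368.86043666956175), np.int64(200))) ((np.float64(275.122821287051), np.int64(268)), (np.float64(281.26925269587355), np.int64(345)), (np.float64(379.35575281462843), np.int64(271)), (np.float64(366.61816595874006), np.int64(347)))
LT [ 566.7 -320.3   75.7] [0. 0.]
LB [ 484.5 -295.7   37.5] [0. 0.]
RT [ 545.8 -389.2   75.5] [0. 0.]
RB [ 464.7 -364.7   38.5] [0. 0.]
screwL [ 593.8 -299.5   11.7] [0. 0.]
screwR [ 556.9 -421.7   11.7] [0.2 0.2]
baseBL [ 605.4 -291.8    3.8] [0. 0.]
baseBR [ 563.  -434.2    8.1] [0. 0.]
cornUL [ 570.5 -316.7   75. ] [0.1 0.1]
cornUR [ 547.4 -396.3   70.7] [0.1 0.1]
faceLL [ 483.2 -289.6   36.4] [0.8 0.8]
faceLR [ 458.8 -369.4   35.3] [0. 0.]
sadLfo [ 453.8 -252.7   22.8] [0.5 0.5]
sadRfo [ 410.2 -384.4   16.8] [0.2 0.2]
yaw from y -0.2865242008124441 x -0.29255564145786855 screws -0.2929765590345557 slope 0.41497442572631665 93.14821379349382 71.87427861400604
mid [ 515.4308639  -342.49313243   56.78601018] low mid [ 470.99647509 -329.48645559   35.82731013] up mid [ 558.97088669 -356.49372555   72.85643581]
```

Face: yaw ≈ −0.291, slope ≈ 0.415, origin ≈ (469.8, −328.8, 35). Saddle mid ≈ (452.6, −323.6). Now to the bar and slide.

Emit:
drive_tool(
  targets=[-0.22, -0.35, 0, 0, 0, -0.262, 1, -0.22, -0.35, 0, 0, 0, -0.262, 1, -0.22, -0.35, 0, 0, 0, -0.262, 1, -0.22, -0.35, 0, 0, 0, -0.262, 1, -0.22, -0.35, 0, 0, 0, -0.262, 1, -0.22, -0.35, 0, 0, 0, -0.262, 1, -0.22, -0.35, 0, 0, 0, -0.262, 1, -0.22, -0.35, 0, 0, 0, -0.262, 1, -0.22, -0.35, 0, 0, 0, -0.262, 1, -0.22, -0.35, 0, 0, 0, -0.262, 1, -0.22, -0.35, 0, 0, 0, -0.262, 1],
)

```text
clock: 2.72
eef_pos: [459.7, 37.8, 274.7]
tcp_rot: [-3.14, -0.0, 0.004]
contact_force: [0.3, -0.3, -0.0]
opening: 1.0
```

Emit:
drive_tool(
  targets=[-0.062, -0.197, 0, 0, 0, 0, 1, -0.062, -0.197, 0, 0, 0, 0, 1, -0.062, -0.197, 0, 0, 0, 0, 1, -0.062, -0.197, 0, 0, 0, 0, 1, -0.062, -0.197, 0, 0, 0, 0, 1, -0.062, -0.197, 0, 0, 0, 0, 1, -0.062, -0.197, 0, 0, 0, 0, 1, -0.062, -0.197, 0, 0, 0, 0, 1],
)

```text
clock: 3.38
eef_pos: [400.2, 229.8, 274.4]
tcp_rot: [3.141, -0.001, 0.002]
contact_force: [0.2, 0.3, 0.3]
opening: 0.997
```

```bash
python3 - <<'E'
from h import *
import pickle
f=grab_frame('wrist');save(f,'w3');pickle.dump(f,open('w3.pkl','wb'))
s=sense();print(s['clock'],s['eef_pos'],s['tcp_rot'],s['qpos'].round(2))
E
```

```text
3.4333 [400.49983936 229.37869297 274.26747565] [ 3.14147220e+00 -6.42163840e-04  9.12538971e-04] [ 0.52  0.13  2.   -0.    1.01  2.09]
```

Emit:
drive_tool(
  targets=[0.09, 0, 0, 0, 0, 0, 1, 0.09, 0, 0, 0, 0, 0, 1, 0.09, 0, 0, 0, 0, 0, 1, 0.09, 0, 0, 0, 0, 0, 1, 0.09, 0, 0, 0, 0, 0, 1],
)

```text
clock: 3.85
eef_pos: [490.6, 228.9, 273.5]
tcp_rot: [3.141, 0.001, -0.001]
contact_force: [-0.0, 0.2, -0.4]
opening: 0.996
```

```bash
python3 - <<'E'
from h import *
import pickle
f=grab_frame('wrist');pickle.dump(f,open('w4.pkl','wb'))
s=sense();print(s['clock'],s['eef_pos'],s['tcp_rot'],s['qpos'].round(2))
a=pickle.load(open('w3.pkl','rb'))
cv2.imwrite('pics/cmp2.png',cv2.resize(np.vstack([a['color'][:400],f['color'][:400]]),None,fx=.75,fy=.75,interpolation=cv2.INTER_AREA))
E
```

```text
3.9 [489.89791564 229.23357099 273.54981956] [ 3.14097789e+00  1.45044060e-03 -4.61399496e-04] [0.43 0.26 1.84 0.   1.04 2.01]
```

View pics/cmp2.png

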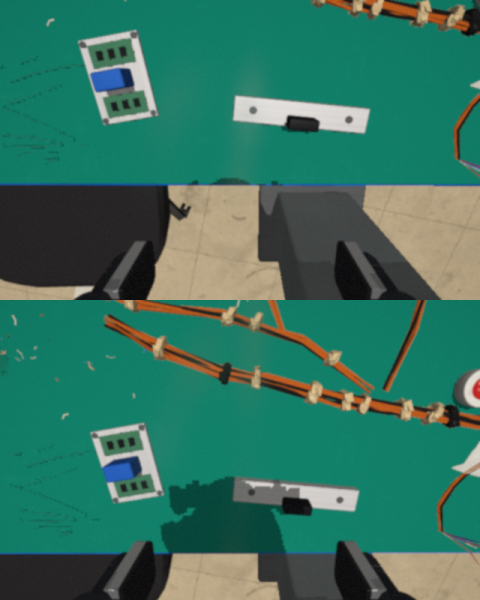

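Upper (view 3): slide at about (118,77)/0.75, leaning about +0.3 rad, and bar at (301,114)/0.75. Lower (view 4) shows the same two, with the arm's shadow on the bar.

```bash
python3 - <<'E'
from h import *
import pickle
A=pickle.load(open('w3.pkl','rb'));B=pickle.load(open('w4.pkl','rb'))
def comp(g,lo,hi,box):
    c0,r0,c1,r1=box;h=cv2.cvtColor(g['color'],cv2.COLOR_BGR2HSV);m=np.zeros(h.shape[:2],np.uint8);m[r0:r1,c0:c1]=cv2.inRange(h,lo,hi)[r0:r1,c0:c1]
    m=cv2.morphologyEx(m,cv2.MORPH_OPEN,np.ones((2,2)));return np.argwhere(m>0)[:,::-1].astype(np.float32)
def rect(g,p,z):
    q=np.array([onz(g,u,v,z)[:2] for u,v in cv2.convexHull(p).reshape(-1,2)],np.float32); c,s,a=cv2.minAreaRect(q); 
    return np.round(c,1),np.round(s,1),a,np.radians(a)
gray=((0,0,90),(180,60,255))
bA=comp(A,*gray,(300,115,500,185));bB=comp(B,*gray,(300,225,485,290))
sA=comp(A,*gray,(98,30,220,175));sB=comp(B,*gray,(110,155,225,280))
for n,p,g,z in(('barA',bA,A,14),('barB',bB,B,14),('slA',sA,A,6),('slB',sB,B,6)): print(n,len(p),rect(g,p,z),cv2.minAreaRect(cv2.convexHull(p)))
def mid(p): return cv2.minAreaRect(cv2.convexHull(p))[0]
for n,a,b in(('bar',bA,bB),('slide',sA,sB)): print(n,tri(ray(A,*mid(a)),ray(B,*mid(b))))
blue=((100,120,40),(130,255,255)); b1=comp(A,*blue,(98,30,220,175));b2=comp(B,*blue,(110,155,225,280))
# top face of blue: brighter
for g,p in((A,b1),(B,b2)):
    print('blue',cv2.boundingRect(p),len(p),[onz(g,*p.mean(0),z).round(1) for z in(21,36)])
blk=((0,0,0),(180,255,45));k1=comp(A,*blk,(370,145,440,180));k2=comp(B,*blk,(360,255,430,290))
for g,p in((A,k1),(B,k2)): print('blk',cv2.boundingRect(p),len(p),[onz(g,*p.mean(0),z).round(1) for z in(26,38)],mid(p))
a=cv2.resize(A['color'][25:180,95:225],None,fx=3,fy=3,interpolation=cv2.INTER_CUBIC);b=cv2.resize(B['color'][145:300,110:240],None,fx=3,fy=3,interpolation=cv2.INTER_CUBIC);
c=cv2.resize(A['color'][110:190,300:500],None,fx=1.95,fy=1.95);d=cv2.resize(B['color'][225:305,300:500],None,fx=1.95,fy=1.95)
cv2.imwrite('pics/cmp3.png',np.vstack([np.hstack([a,b]),np.hstack([c,d])])[:600])
E
```

```text
barA 5710 (array([443.3, 170.9]), array([140.4,  27. ]), 84.60596466064453, np.float64(1.476652650154214)) ((401.9604187011719, 153.3960418701172), (180.69874572753906, 35.42332458496094), 5.7105937004089355)
barB 4775 (array([444.5, 170.4]), array([139.9,  29.2]), 84.57555389404297, np.float64(1.4761218821489612)) ((395.4703674316406, 259.83563232421875), (166.08999633789062, 32.40352249145508), 5.04245138168335)
slA 4542 (array([477.3, 357.6]), array([84.7, 61.1]), 9.744093894958496, np.float64(0.17006652109050424)) ((158.47938537597656, 104.87760925292969), (122.61963653564453, 80.44078826904297), 75.67728424072266)
slB 3461 (array([477.4, 357.6]), array([84.8, 61.2]), 9.846391677856445, np.float64(0.1718519542195638)) ((170.6865234375, 218.7237091064453), (106.61701202392578, 73.35192108154297), 74.62374877929688)
bar (array([442.87424045, 169.79763305,   9.31570275]), [np.float64(0.2799563791770417), np.float64(0.27995637917701)])
slide (array([478.81429699, 358.42832288,   6.4392098 ]), [np.float64(0.13188093853914534), np.float64(0.13188093853920943)])
blue (122, 93, 56, 30) 1295 [array([477.5, 359.7,  21. ]), array([477.8, 353.7,  36. ])]
blue (138, 211, 50, 33) 1214 [array([475.9, 359.5,  21. ]), array([480.4, 353.5,  36. ])]
blk (383, 156, 42, 20) 618 [array([435.1, 171. ,  26. ]), array([436.9, 173.2,  38. ])] (403.77398681640625, 166.39727783203125)
blk (377, 264, 39, 24) 744 [array([435.2, 171.6,  26. ]), array([440.4, 173.8,  38. ])] (396.1349182128906, 275.5437927246094)
```

View pics/cmp3.png

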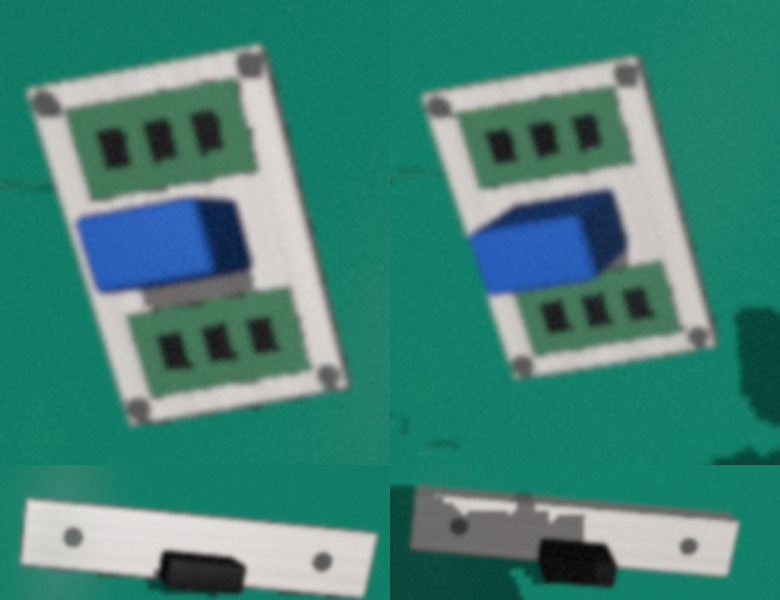

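Confirmed: bar centre (443,170.7), yaw −0.094, block centre (436,171.3); slide centre (477.3,357.6), yaw 0.171; triangulated heights agree with the text. Approach the bar block.

Emit:
drive_tool(
  targets=[-0.054, 0.058, 0.08, 0, 0, 0.094, 0.55, -0.054, 0.058, 0.133, 0, 0, 0.094, 0.55, -0.054, 0.058, 0.133, 0, 0, 0.094, 0.55, -0.054, 0.058, 0.133, 0, 0, 0.094, 0.55, -0.054, 0.058, 0.133, 0, 0, 0.094, 0.55, -0.054, 0.058, 0.133, 0, 0, 0.094, 0.55, -0.054, 0.058, 0.133, 0, 0, 0.094, 0.55, -0.054, 0.058, 0.133, 0, 0, 0.094, 0.55],
  force=50,
)

```text
clock: 4.57
eef_pos: [438.3, 173.7, 142.9]
tcp_rot: [-3.14, -0.004, -0.092]
contact_force: [0.1, -0.1, 0.2]
opening: 0.548
```

```bash
python3 - <<'E'
from h import *
f=grab_frame('wrist');save(f,'w5')
s=sense();print(s['clock'],s['eef_pos'],s['tcp_rot'],s['opening'],s['contact_force'])
E
```

```text
4.6167 [438.2605727  173.7182573  142.77003933] [-3.13973392 -0.00354876 -0.0918637 ] 0.5516435067403477 [-0.01518371 -0.68046366  0.76283673]
```

View pics/w5.png

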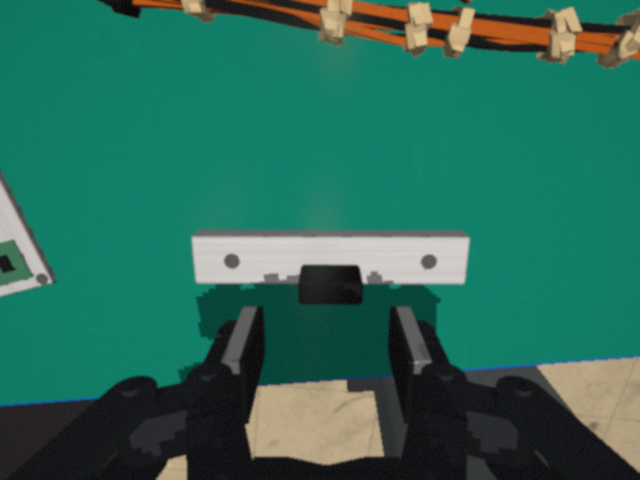

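Block at (331,285), fingers' midline about 327: needs about 2.5 mm toward tool +y, consistent with the sensed pose. Descend and grip.

Emit:
drive_tool(
  targets=[-0.002, 0.0026, 0.02, 0, 0, 0, 0.55, -0.002, 0.0026, 0.035, 0, 0, 0, 0.55, -0.002, 0.0026, 0.045, 0, 0, 0, 0.55, -0.002, 0.0026, 0.05, 0, 0, 0, 0.55, -0.002, 0.0026, 0.05, 0, 0, 0, 0.55],
)

```text
clock: 5.03
eef_pos: [434.5, 170.5, 90.6]
tcp_rot: [3.141, 0.0, -0.092]
contact_force: [-0.3, 0.6, -0.4]
opening: 0.55
```

```bash
python3 - <<'E'
from h import *
s=sense();print(s['clock'],s['eef_pos'],s['tcp_rot'],s['opening'],s['contact_force'])
E
```

```text
5.0333 [434.48316235 170.54537442  90.61039058] [ 3.14140988e+00  3.88799977e-04 -9.19825226e-02] 0.5499230648603435 [-0.2772436   0.6171372  -0.37564792]
```

Emit:
drive_tool(
  targets=[0, 0, 0, 0, 0, 0, 0.4, 0, 0, 0, 0, 0, 0, 0.3, 0, 0, 0, 0, 0, 0, 0.2, 0, 0, 0, 0, 0, 0, 0.2, 0, 0, 0, 0, 0, 0, 0.2, 0, 0, 0, 0, 0, 0, 0.2],
)

```text
clock: 5.53
eef_pos: [434.9, 170.6, 91.7]
tcp_rot: [-3.141, -0.001, -0.092]
contact_force: [-1.9, 0.2, 6.7]
opening: 0.338
```

Emit:
drive_tool(
  targets=[0, 0, -0.01, 0, 0, 0, 0.2, 0, 0, -0.035, 0, 0, 0, 0.2, 0, 0, -0.07, 0, 0, 0, 0.2, 0, 0, -0.1, 0, 0, 0, 0.2, 0.004, 0.035, -0.1, 0, 0, 0.03, 0.2, 0.008, 0.07, -0.1, 0, 0, 0.06, 0.2, 0.012, 0.105, -0.1, 0, 0, 0.09, 0.2, 0.016, 0.14, -0.1, 0, 0, 0.12, 0.2, 0.02, 0.175, -0.1, 0, 0, 0.15, 0.2, 0.024, 0.21, -0.1, 0, 0, 0.199, 0.2, 0.028, 0.24, -0.1, 0, 0, 0.199, 0.2, 0.028, 0.24, -0.1, 0, 0, 0.199, 0.2],
)

```text
clock: 6.53
eef_pos: [440.4, -75.3, 191.9]
tcp_rot: [3.141, -0.002, -0.294]
contact_force: [-0.8, 0.1, -1.3]
opening: 0.334
```

```bash
cat > goto.py <<'E'
import sys
from h import *
# print tool-frame shift from measured pose to a world target x y z yaw [tilt]
def go(p,Rt):
    s=sense();R=Rn.from_euler('xyz',s['tcp_rot'])
    print(round(s['clock'],2),s['eef_pos'].round(1),s['tcp_rot'].round(4),'open',round(s['opening'],3),'F',s['contact_force'].round(1))
    print('shift',R.inv().apply(np.array(p)-s['eef_pos']).round(1),'turn',(R.inv()*Rt).as_rotvec().round(4))
def down(yaw,tilt=0): return Rn.from_euler('z',yaw)*Rn.from_euler('y',-tilt)*Rn.from_euler('x',np.pi)
if __name__=='__main__':
    a=list(map(float,sys.argv[1:])); go(a[:3],down(*a[3:]))
E
python3 goto.py 444.8 -321.3 190 -0.291
```

```text
6.53 [440.4 -75.3 191.9] [ 3.1406e+00 -1.9000e-03 -2.9430e-01] open 0.334 F [-0.8  0.1 -1.3]
shift [ 75.6 234.1   2.2] turn [ 0.001  -0.0019 -0.0033]
```

Emit:
drive_tool(
  targets=[0.011, 0.035, 0, 0, 0, 0, 0.2, 0.0225, 0.07, 0, 0, 0, 0, 0.2, 0.034, 0.105, 0, 0, 0, 0, 0.2, 0.045, 0.14, 0, 0, 0, 0, 0.2, 0.0565, 0.175, 0, 0, 0, 0, 0.2, 0.068, 0.21, 0, 0, 0, 0, 0.2, 0.0756, 0.234, 0, 0, -0.002, -0.003, 0.2, 0.0756, 0.234, 0, 0, -0.002, -0.003, 0.2, 0.0756, 0.234, 0, 0, -0.002, -0.003, 0.2, 0.0756, 0.234, 0, 0, -0.002, -0.003, 0.2],
)

```text
clock: 7.37
eef_pos: [445.0, -316.2, 191.0]
tcp_rot: [-3.141, 0.003, -0.289]
contact_force: [0.3, 0.4, -0.9]
opening: 0.336
```

```bash
python3 goto.py 444.8 -321.3 190 -0.291; python3 - <<'E'
from h import *
import pickle
f=grab_frame('wrist');save(f,'w6');pickle.dump(f,open('w6.pkl','wb'))
E
```

```text
7.37 [ 445.  -316.2  191. ] [-3.141e+00  2.900e-03 -2.886e-01] open 0.336 F [ 0.3  0.4 -0.9]
shift [1.3 4.9 1. ] turn [-0.0006  0.0029  0.0024]
```

View pics/w6.png

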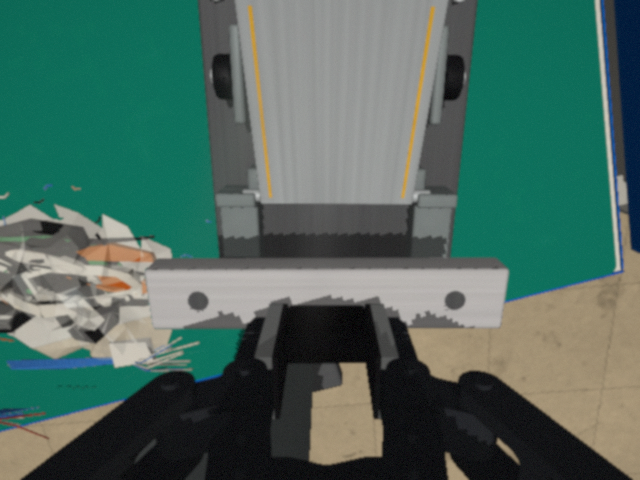

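Bar held squarely at columns 150–505, rows 270–328; saddle rear lips at columns 218–258 and 415–456, row ~193–207. Checking both against the plan.

```bash
python3 - <<'E'
from h import *
import pickle
f=pickle.load(open('w6.pkl','rb'));s=sense();R=Rn.from_euler('xyz',s['tcp_rot']);p=s['eef_pos']
z=p[2]-77.7
q={k:onz(f,*k,z) for k in[(149,270),(507,270),(153,328),(504,328)]}
for k in q: print(k,R.inv().apply(q[k]-p).round(1))
c=sum(q.values())/4;print('bar c in tool',R.inv().apply(c-p).round(1))
F=np.array([469.8,-328.8,0]);fx=Rn.from_euler('z',-.291).inv()
for n,u,v,zz in[('sadL rear out',217,195,34),('sadR rear out',457,195,34),('L rear in',258,207,34),('R in',415,207,34),('yLB',269,197,36),('yRB',405,197,36),('faceLL',261,203,34),('faceLR',411,204,34)]: print(n,fx.apply(onz(f,u,v,zz)-F).round(1))
E
```

```text
(149, 270) [ 21.3 -67.8  77.7]
(507, 270) [21.2 68.9 77.6]
(153, 328) [ -3.8 -69.6  77.8]
(504, 328) [-4.  71.2 77.7]
bar c in tool [ 8.7  0.7 77.7]
sadL rear out [ 4.9 65.8 34. ]
sadR rear out [  5.2 -66.6  34. ]
L rear in [-1.9 43.5 34. ]
R in [ -1.7 -43.9  34. ]
yLB [ 4.3 36.9 36. ]
yRB [  4.5 -37.6  36. ]
faceLL [ 0.4 41.7 34. ]
faceLR [  0.  -41.6  34. ]
```

Fixture frame confirmed within 1 mm. Line up and lower most of the way.

```bash
python3 goto.py 444.3 -320.8 140 -0.291
```

```text
7.42 [ 445.1 -315.9  191. ] [-3.141e+00  2.800e-03 -2.878e-01] open 0.339 F [ 0.1  0.3 -1.3]
shift [ 0.8  5.  51. ] turn [-0.0006  0.0028  0.0032]
```

Emit:
drive_tool(
  targets=[0.0005, 0.0046, 0.01, 0, 0.003, 0.002, 0.2, 0.0005, 0.0046, 0.03, 0, 0.003, 0.002, 0.2, 0.0005, 0.0046, 0.051, 0, 0.003, 0.002, 0.2, 0.0005, 0.0046, 0.051, 0, 0.003, 0.002, 0.2, 0.0005, 0.0046, 0.051, 0, 0.003, 0.002, 0.2, 0.0005, 0.0046, 0.051, 0, 0.003, 0.002, 0.2],
)

```text
clock: 7.92
eef_pos: [444.7, -321.3, 140.3]
tcp_rot: [-3.142, -0.001, -0.289]
contact_force: [-0.4, 0.1, -1.9]
opening: 0.337
```

```bash
python3 goto.py 444.3 -320.8 118 -0.291
```

```text
7.92 [ 444.7 -321.3  140.3] [-3.1416e+00 -1.1000e-03 -2.8950e-01] open 0.337 F [-0.4  0.1 -1.9]
shift [-0.6 -0.4 22.3] turn [-0.     -0.0011  0.0015]
```

Emit:
drive_tool(
  targets=[-0.0005, -0.0004, 0.005, 0, -0.001, 0.001, 0.2, -0.0005, -0.0004, 0.01, 0, -0.001, 0.001, 0.2, -0.0005, -0.0004, 0.015, 0, -0.001, 0.001, 0.2, -0.0005, -0.0004, 0.018, 0, -0.001, 0.001, 0.2, -0.0005, -0.0004, 0.02, 0, -0.001, 0.001, 0.2, -0.0005, -0.0004, 0.021, 0, -0.001, 0.001, 0.2, -0.0005, -0.0004, 0.022, 0, -0.001, 0.001, 0.2, -0.0005, -0.0004, 0.022, 0, -0.001, 0.001, 0.2],
)

```text
clock: 8.58
eef_pos: [444.1, -321.1, 117.9]
tcp_rot: [-3.142, 0.0, -0.291]
contact_force: [0.2, -0.4, -1.8]
opening: 0.339
```

```bash
python3 goto.py 444.3 -320.8 118 -0.291;python3 - <<'E'
from h import *
import pickle
f=grab_frame('wrist');save(f,'w7');pickle.dump(f,open('w7.pkl','wb'))
E
```

```text
8.58 [ 444.1 -321.1  117.9] [-3.1416  0.     -0.2913] open 0.339 F [ 0.2 -0.4 -1.8]
shift [ 0.1 -0.4 -0.1] turn [-0.      0.     -0.0003]
```

View pics/w7.png

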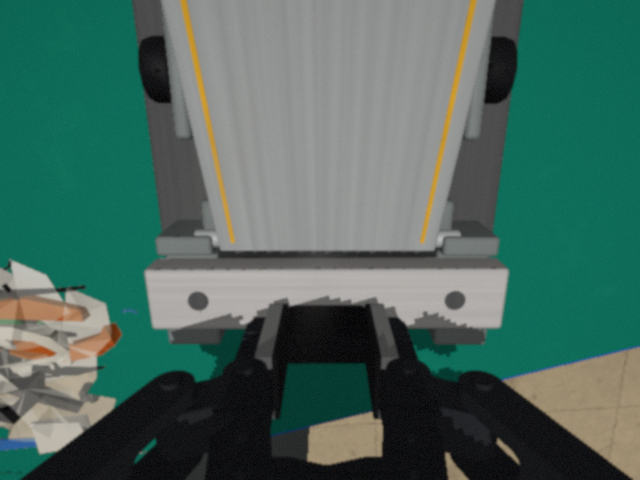

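Bar sits between front and rear lips (rear lip at row ~240, front at ~335), still carried. Lower until it touches.

Emit:
drive_tool(
  targets=[0, 0, 0.0005, 0, 0, 0, 0.2, 0, 0, 0.001, 0, 0, 0, 0.2, 0, 0, 0.001, 0, 0, 0, 0.2],
)

```text
clock: 8.88
eef_pos: [444.2, -321.2, 117.7]
tcp_rot: [3.141, -0.0, -0.291]
contact_force: [-2.8, 1.4, 8.9]
opening: 0.335
```

Emit:
drive_tool(
  targets=[0, 0, 0.0005, 0, 0, 0, 0.2, 0, 0, 0.001, 0, 0, 0, 0.2, 0, 0, 0.001, 0, 0, 0, 0.2],
)

```text
clock: 9.13
eef_pos: [444.2, -321.2, 117.7]
tcp_rot: [3.141, -0.0, -0.291]
contact_force: [-5.1, 4.1, 21.6]
opening: 0.335
```

Contact at exactly the predicted height. Ease the load, release, and retreat upward.

Emit:
drive_tool(
  targets=[0, 0, -0.001, 0, 0, 0, 0.2, 0, 0, -0.0015, 0, 0, 0, 0.3, 0, 0, -0.0015, 0, 0, 0, 0.45, 0, 0, -0.0015, 0, 0, 0, 0.6, 0, 0, -0.0015, 0, 0, 0, 0.6, 0, 0, -0.006, 0, 0, 0, 0.6, 0, 0, -0.02, 0, 0, 0, 0.6, 0, 0, -0.045, 0, 0, 0, 0.6, 0, 0, -0.075, 0, 0, 0, 0.6, 0, 0, -0.09, 0, 0, 0, 0.6, 0, 0, -0.09, 0, 0, 0, 0.6],
)

```text
clock: 10.05
eef_pos: [445.6, -322.2, 209.6]
tcp_rot: [3.14, -0.006, -0.291]
contact_force: [0.3, 0.1, 1.0]
opening: 0.602
```

```bash
python3 goto.py 477.3 357.6 200 0.171;python3 - <<'E'
from h import *
import pickle
f=grab_frame('wrist');save(f,'w8');pickle.dump(f,open('w8.pkl','wb'))
g=cv2.inRange(cv2.cvtColor(f['color'],cv2.COLOR_BGR2HSV),(0,0,175),(180,40,255));g[:180]=0;g[:,:120]=0;g[:,540:]=0
k,l,st,c=cv2.connectedComponentsWithStats(g);i=1+st[1:,4].argmax();print(st[i])
p=np.argwhere(l==i)[:,::-1].astype(np.float32)
F=np.array([469.8,-328.8,0]);fx=Rn.from_euler('z',-.291).inv()
q=np.array([fx.apply(onz(f,u,v,40)-F)[:2] for u,v in cv2.convexHull(p).reshape(-1,2)],np.float32);print('bar in fixture',cv2.minAreaRect(q))
cv2.imwrite('pics/w8c.png',f['color'][120:360,150:500])
E
```

```text
10.05 [ 445.6 -322.2  209.6] [ 3.1396 -0.0056 -0.2912] open 0.602 F [0.3 0.1 1. ]
shift [-164.9 -660.3    7.4] turn [ 0.0032 -0.005  -0.4622]
[ 209  214  232   39 7342]
bar in fixture ((-17.58635711669922, 0.37158966064453125), (23.822126388549805, 137.56495666503906), 0.2996121346950531)
```

View pics/w8c.png

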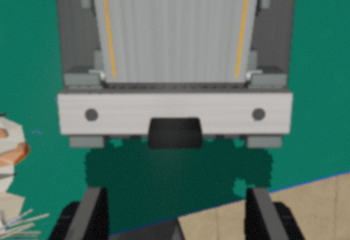

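Bar seated square at fixture (−17.6, 0.4). Travelling to the slide.

Emit:
drive_tool(
  targets=[-0.01, -0.04, 0, 0, 0, -0.04, 0.6, -0.02, -0.08, 0, 0, 0, -0.08, 0.6, -0.03, -0.12, 0, 0, 0, -0.12, 0.6, -0.04, -0.16, 0, 0, 0, -0.16, 0.6, -0.05, -0.2, 0, 0, 0, -0.2, 0.6, -0.06, -0.24, 0, 0, 0, -0.24, 0.6, -0.07, -0.28, 0, 0, 0, -0.28, 0.6, -0.08, -0.32, 0, 0, 0, -0.32, 0.6, -0.09, -0.36, 0, 0, 0, -0.36, 0.6, -0.1, -0.4, 0, 0, 0, -0.4, 0.6, -0.11, -0.43, 0, 0, 0, -0.44, 0.6, -0.113, -0.45, 0, 0, 0, -0.462, 0.6],
)

```text
clock: 11.1
eef_pos: [463.7, 145.2, 204.7]
tcp_rot: [-3.141, 0.002, 0.175]
contact_force: [0.1, -0.1, -0.4]
opening: 0.6
```

```bash
python3 goto.py 477.3 357.6 150 0.171
```

```text
11.1 [463.7 145.2 204.7] [-3.1414e+00  2.0000e-03  1.7490e-01] open 0.6 F [ 0.1 -0.1 -0.4]
shift [  50.4 -206.8   54.7] turn [-0.0002  0.002   0.0039]
```

Emit:
drive_tool(
  targets=[0.01, -0.04, 0, 0, 0, 0, 0.6, 0.02, -0.08, 0, 0, 0, 0, 0.6, 0.03, -0.12, 0.01, 0, 0, 0, 0.6, 0.04, -0.16, 0.03, 0, 0, 0, 0.6, 0.05, -0.195, 0.05, 0, 0, 0, 0.6, 0.0504, -0.207, 0.055, 0, 0.002, 0.004, 0.6, 0.0504, -0.207, 0.055, 0, 0.002, 0.004, 0.6, 0.0504, -0.207, 0.055, 0, 0.002, 0.004, 0.6, 0.0504, -0.207, 0.055, 0, 0.002, 0.004, 0.6],
)

```text
clock: 11.85
eef_pos: [479.0, 354.0, 150.2]
tcp_rot: [3.141, -0.0, 0.167]
contact_force: [-0.4, 0.3, -1.1]
opening: 0.599
```

```bash
python3 goto.py 477.3 357.6 85 0.171; python3 - <<'E'
from h import *
import pickle
f=grab_frame('wrist');save(f,'w9');pickle.dump(f,open('w9.pkl','wb'))
h=cv2.cvtColor(f['color'],cv2.COLOR_BGR2HSV);s=sense();R=Rn.from_euler('xyz',s['tcp_rot'])
m=cv2.inRange(h,(0,0,150),(180,40,255));m[330:]=0
k,l,st,c=cv2.connectedComponentsWithStats(m);i=1+st[1:,4].argmax();p=np.argwhere(l==i)[:,::-1].astype(np.float32)
q=np.array([R.inv().apply(onz(f,u,v,6)-s['eef_pos'])[:2] for u,v in cv2.convexHull(p).reshape(-1,2)],np.float32);print('slide in tool',st[i],cv2.minAreaRect(q))
b=cv2.inRange(h,(100,120,40),(130,255,255));b=np.argwhere(b>0)[:,::-1].astype(np.float32);print('blue',cv2.boundingRect(b))
E
```

```text
11.85 [479.  354.  150.2] [ 3.1406e+00 -4.0000e-04  1.6700e-01] open 0.599 F [-0.4  0.3 -1.1]
shift [-1.1 -3.9 65.2] turn [ 0.001  -0.0004 -0.004 ]
slide in tool [ 259  184  115   92 4615] ((15.553821563720703, -5.237022399902344), (60.07113265991211, 51.05134582519531), 89.97029876708984)
blue (0, 32, 549, 427)
```

Emit:
drive_tool(
  targets=[-0.001, -0.0046, 0.02, 0, 0, -0.003, 0.6, -0.001, -0.0046, 0.04, 0, 0, -0.003, 0.6, -0.001, -0.0046, 0.055, 0, 0, -0.003, 0.6, -0.001, -0.0046, 0.062, 0, 0, -0.003, 0.6, -0.001, -0.0046, 0.064, 0, 0, -0.003, 0.6, -0.001, -0.0046, 0.064, 0, 0, -0.003, 0.6, -0.001, -0.0046, 0.064, 0, 0, -0.003, 0.6],
)

```text
clock: 12.48
eef_pos: [478.5, 359.2, 87.9]
tcp_rot: [-3.141, -0.003, 0.169]
contact_force: [0.1, 0.8, 0.2]
opening: 0.599
```

Emit:
drive_tool(
  targets=[0, 0, 0, 0, 0, 0, 0.45, 0, 0, 0, 0, 0, 0, 0.38, 0, 0, 0, 0, 0, 0, 0.3, 0, 0, 0, 0, 0, 0, 0.2, 0, 0, 0, 0, 0, 0, 0.2, 0, 0, 0, 0, 0, 0, 0.2],
)

```text
clock: 12.98
eef_pos: [478.4, 359.7, 88.0]
tcp_rot: [-3.141, -0.003, 0.17]
contact_force: [0.0, -1.4, 4.5]
opening: 0.34
```

```bash
python3 goto.py 477.3 357.6 86 0.171
```

```text
12.98 [478.4 359.7  88. ] [-3.141  -0.0034  0.1699] open 0.34 F [ 0.  -1.4  4.5]
shift [-1.4  1.9  1.9] turn [-0.0006 -0.0034 -0.0011]
```

Slide gripped. Lift while refining the slope estimate with the now-verified fixture frame.

Emit:
drive_tool(
  targets=[0, 0, -0.015, 0, 0, 0, 0.2, 0, 0, -0.05, 0, 0, 0, 0.2, 0, 0, -0.09, 0, 0, 0, 0.2, 0, 0, -0.13, 0, 0, 0, 0.2, 0, 0, -0.13, 0, 0, 0, 0.2],
)

```text
clock: 13.4
eef_pos: [480.5, 361.6, 224.9]
tcp_rot: [-3.136, -0.012, 0.17]
contact_force: [1.1, 1.4, -1.2]
opening: 0.339
```

```bash
cat > face.py <<'E'
import sys
from goto import *
Y,S=-.291,.41
def frame(sl):
    Rf=Rn.from_euler('z',Y)*Rn.from_euler('y',-sl); return Rf
def tcp(s,h,sl,y=0,L=88): 
    return np.array([469.8,-328.8,34])+frame(sl).apply([s,y,L+h])
if __name__=='__main__':
    a=list(map(float,sys.argv[1:]));sl=a[2] if len(a)>2 else S
    print('target',tcp(a[0],a[1],sl).round(1)); go(tcp(a[0],a[1],sl),down(Y,sl))
E
python3 - <<'E'
from face import *
import pickle
from scipy.optimize import brentq
A=pickle.load(open('w1.pkl','rb'));B=pickle.load(open('w2.pkl','rb'));F=np.array([469.8,-328.8,0]);fx=Rn.from_euler('z',-.291).inv()
ca=lambda x,y:(220+x/1.8,30+y/1.8); cb=lambda x,y:(220+(x-396)/1.8,160+y/1.8)
for n,g,u,L in[('A LT',A,(275,85),98.5),('A RT',A,(382.7,89),98.5),('B LT',B,(275.1,268),98.5),('B RT',B,(379.4,271),98.5),('A UL',A,ca(87,91),104),('A UR',A,ca(309,97),104),('B UL',B,cb(483,187),104),('B UR',B,cb(698,187),104),('A LB',A,(281,198),5.5),('A RB',A,(368.9,200),5.5),('B LB',B,(281.3,345),5.5),('B RB',B,(366.6,347),5.5)]:
    r=lambda t:fx.apply(onz(g,*u,34+L*np.sin(t))-F)[0]-L*np.cos(t)
    try:t=brentq(r,.1,.7)
    except Exception as e:t=np.nan
    print(n,round(t,3),'res at .41',r(.41).round(1),'y',fx.apply(onz(g,*u,34+L*np.sin(.41))-F)[1].round(1))
E
python3 face.py 46 60
```

```text
A LT 0.408 res at .41 0.1 y 36.2
A RT 0.413 res at .41 -0.1 y -36.4
B LT 0.423 res at .41 -1.0 y 36.2
B RT 0.424 res at .41 -1.1 y -36.4
A UL 0.468 res at .41 -2.4 y 40.4
A UR 0.455 res at .41 -1.8 y -41.8
B UL 0.437 res at .41 -2.2 y 40.6
B UR 0.407 res at .41 0.2 y -41.5
A LB 0.608 res at .41 -0.7 y 36.1
A RB 0.451 res at .41 -0.1 y -36.2
B LB 0.63 res at .41 -1.3 y 36.0
B RB 0.604 res at .41 -1.1 y -36.1
target [ 453.7 -324.   188.1]
13.4 [480.5 361.6 224.9] [-3.1363 -0.0124  0.1699] open 0.339 F [ 1.1  1.4 -1.2]
shift [-142.8  671.3   31.5] turn [-0.1024  0.3917  0.4526]
```

Emit:
drive_tool(
  targets=[-0.0085, 0.04, 0, 0, 0, 0.04, 0.2, -0.017, 0.08, 0, 0, 0, 0.08, 0.2, -0.0255, 0.12, 0, 0, 0, 0.12, 0.2, -0.034, 0.16, 0, 0, 0, 0.16, 0.2, -0.0425, 0.2, 0, 0, 0, 0.2, 0.2, -0.051, 0.24, 0, 0, 0, 0.24, 0.2, -0.0595, 0.28, 0, 0, 0, 0.28, 0.2, -0.068, 0.32, 0, 0, 0, 0.32, 0.2, -0.0765, 0.36, 0, 0, 0, 0.36, 0.2, -0.085, 0.4, 0, 0, 0, 0.4, 0.2, -0.092, 0.43, 0, 0, 0, 0.44, 0.2, -0.095, 0.445, 0, 0, 0, 0.461, 0.2],
)

```text
clock: 14.4
eef_pos: [458.7, -98.5, 217.0]
tcp_rot: [-3.141, -0.003, -0.295]
contact_force: [-0.1, -0.1, -1.3]
opening: 0.339
```

```bash
sed -i 's/S=-.291,.41$/S=-.291,.415/' face.py; python3 face.py 46 60
```

```text
target [ 453.  -323.8  188. ]
14.4 [458.7 -98.5 217. ] [-3.1413e+00 -2.8000e-03 -2.9530e-01] open 0.339 F [-0.1 -0.1 -1.3]
shift [ 60.  217.2  29.1] turn [ 0.0006  0.4122 -0.0043]
```

Emit:
drive_tool(
  targets=[0.01, 0.036, 0, 0, 0.06, 0, 0.2, 0.02, 0.072, 0, 0, 0.12, 0, 0.2, 0.03, 0.108, 0, 0, 0.18, 0, 0.2, 0.04, 0.144, 0, 0, 0.24, 0, 0.2, 0.05, 0.18, 0, 0, 0.3, 0, 0.2, 0.057, 0.205, 0.01, 0, 0.36, 0, 0.2, 0.06, 0.217, 0.02, 0, 0.412, -0.004, 0.2, 0.06, 0.217, 0.029, 0, 0.412, -0.004, 0.2, 0.06, 0.217, 0.029, 0, 0.412, -0.004, 0.2, 0.06, 0.217, 0.029, 0, 0.412, -0.004, 0.2],
)

```text
clock: 15.23
eef_pos: [454.1, -319.5, 187.0]
tcp_rot: [-3.14, -0.411, -0.288]
contact_force: [0.7, -0.5, -1.0]
opening: 0.338
```

```bash
python3 face.py 46 20; python3 - <<'E'
from face import *
import pickle
f=grab_frame('wrist');save(f,'w10');pickle.dump(f,open('w10.pkl','wb'))
s=sense();R=Rn.from_euler('xyz',s['tcp_rot']);p=s['eef_pos']
T=np.array(f['world_from_camera'])
# slide top plane in tool z=82: rect of bright pixels
h=cv2.cvtColor(f['color'],cv2.COLOR_BGR2HSV)
cv2.imwrite('pics/w10b.png',np.vstack([f['color'][:300]]))
E
```

```text
target [ 468.4 -328.4  151.4]
15.23 [ 454.1 -319.5  187. ] [-3.1399 -0.4108 -0.288 ] open 0.338 F [ 0.7 -0.5 -1. ]
shift [ 0.7  4.5 39.1] turn [-0.0029  0.0042  0.0027]
```

View pics/w10.png

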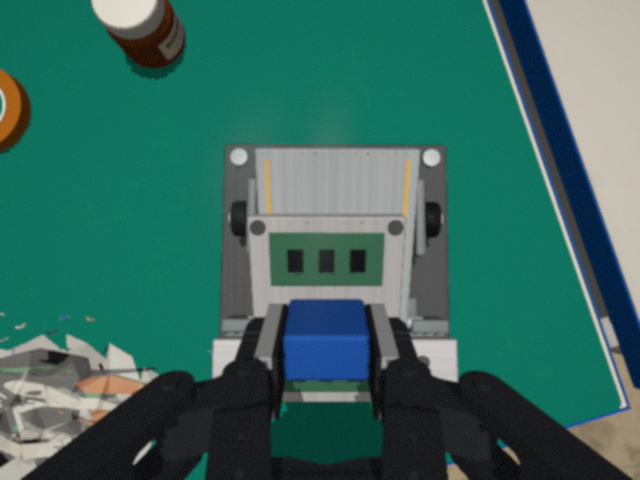

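Slide held square (upper edge row 214, cols 247–407), 4.5 mm left of centre, correctable. That was my last picture; the rest by numbers. Align and approach to 20 mm above.

Emit:
drive_tool(
  targets=[0.0007, 0.0045, 0.01, -0.003, 0.004, 0.003, 0.2, 0.0007, 0.0045, 0.025, -0.003, 0.004, 0.003, 0.2, 0.0007, 0.0045, 0.039, -0.003, 0.004, 0.003, 0.2, 0.0007, 0.0045, 0.039, -0.003, 0.004, 0.003, 0.2, 0.0007, 0.0045, 0.039, -0.003, 0.004, 0.003, 0.2, 0.0007, 0.0045, 0.039, -0.003, 0.004, 0.003, 0.2],
)

```text
clock: 15.78
eef_pos: [469.3, -328.8, 153.0]
tcp_rot: [3.14, -0.418, -0.289]
contact_force: [0.0, -0.2, -1.2]
opening: 0.336
```

```bash
python3 face.py 46 4; python3 - <<'E'
from face import *
import pickle
f=pickle.load(open('w10.pkl','rb'))
p=np.array([454.1,-319.5,187]);R=Rn.from_euler('xyz',[-3.1399,-.4108,-.288])
def tz(f,u,v,z):
    o,d=ray(f,u,v);o=R.inv().apply(o-p);d=R.inv().apply(d);return (o+d*(z-o[2])/d[2]).round(1)
for u,v in[(247,215),(407,214),(251,300),(403,300)]: print((u,v),tz(f,u,v,82))
f=grab_frame('wrist');pickle.dump(f,open('w11.pkl','wb'))
E
```

```text
target [ 474.6 -330.2  136.7]
15.78 [ 469.3 -328.8  153. ] [ 3.1399 -0.4182 -0.2893] open 0.336 F [ 0.  -0.2 -1.2]
shift [-1.6 -0.2 17.1] turn [ 0.001  -0.0032  0.0015]
(247, 215) [ 42.1 -30.2  82. ]
(407, 214) [42.5 29.7 82. ]
(251, 300) [  6.9 -30.7  82. ]
(403, 300) [ 6.9 30.3 82. ]
```

Slide centred in the tool within 0.4 mm. Approach and feel for contact.

Emit:
drive_tool(
  targets=[-0.0015, 0, 0.006, 0, -0.003, 0.001, 0.2, -0.0015, 0, 0.012, 0, -0.003, 0.001, 0.2, -0.0015, 0, 0.017, 0, -0.003, 0.001, 0.2, -0.0015, 0, 0.018, 0, -0.003, 0.001, 0.2, -0.0015, 0, 0.018, 0, -0.003, 0.001, 0.2],
  force=40,
)

```text
clock: 16.25
eef_pos: [474.4, -331.0, 134.5]
tcp_rot: [3.141, -0.414, -0.292]
contact_force: [-0.4, 0.6, -1.1]
opening: 0.334
```

```bash
python3 face.py 45 0
```

```text
target [ 475.3 -330.4  132.7]
16.25 [ 474.4 -331.   134.5] [ 3.1409 -0.4139 -0.292 ] open 0.334 F [-0.4  0.6 -1.1]
shift [-0.2 -0.8  1.9] turn [ 0.0011  0.0011 -0.0009]
```

Emit:
drive_tool(
  targets=[0, -0.0006, 0.0005, 0, 0.001, 0, 0.2, 0, -0.0006, 0.001, 0, 0.001, 0, 0.2, 0, -0.0006, 0.0014, 0, 0.001, 0, 0.2, 0, -0.0006, 0.0014, 0, 0.001, 0, 0.2],
)

```text
clock: 16.58
eef_pos: [475.1, -330.7, 133.9]
tcp_rot: [3.14, -0.416, -0.292]
contact_force: [-0.7, 0.5, 0.3]
opening: 0.34
```

Emit:
drive_tool(
  targets=[0, 0, 0.0005, 0, 0, 0, 0.2, 0, 0, 0.0008, 0, 0, 0, 0.2, 0, 0, 0.0008, 0, 0, 0, 0.2],
)

```text
clock: 16.83
eef_pos: [475.1, -330.7, 133.5]
tcp_rot: [3.141, -0.416, -0.292]
contact_force: [-8.3, 2.3, 7.7]
opening: 0.336
```

```bash
python3 face.py 45 0
```

```text
target [ 475.3 -330.4  132.7]
16.83 [ 475.1 -330.7  133.5] [ 3.1405 -0.416  -0.2917] open 0.336 F [-8.3  2.3  7.7]
shift [-0.3 -0.3  0.8] turn [ 0.0014 -0.001  -0.0007]
```

Contact at the predicted height, about 10 N normal. Ease to light contact and slide down toward the bar.

Emit:
drive_tool(
  targets=[0, 0, -0.0005, 0, 0, 0, 0.2, -0.001, 0, -0.0007, 0, 0, 0, 0.2, -0.002, 0, -0.0007, 0, 0, 0, 0.2, -0.003, 0, -0.0007, 0, 0, 0, 0.2, -0.004, 0, -0.0007, 0, 0, 0, 0.2, -0.005, 0, -0.0007, 0, 0, 0, 0.2, -0.005, 0, -0.0007, 0, 0, 0, 0.2],
)

```text
clock: 17.42
eef_pos: [470.8, -329.5, 131.8]
tcp_rot: [3.14, -0.416, -0.292]
contact_force: [-0.1, -0.8, 2.6]
opening: 0.34
```

```bash
cat > st.py <<'E'
from face import *
s=sense();R=frame(S);R6=Rn.from_euler('xyz',s['tcp_rot'])
r=R.inv().apply(s['eef_pos']-np.array([469.8,-328.8,34]));print('clk',round(s['clock'],2),'tcp in face',r.round(2),'F face',R.inv().apply(s['contact_force']).round(1),'M face',R.inv().apply(s['wrist_torque']).round(2),'rot err',(R6.inv()*down(Y,S)).as_rotvec().round(4))
E
python3 st.py
```

```text
clk 17.42 tcp in face [40.51 -0.34 88.99] F face [ 1.2 -0.8  2.3] M face [0.04 0.07 0.  ] rot err [ 0.0017 -0.0011 -0.0008]
```

Emit:
drive_tool(
  targets=[0, 0, 0.0003, 0, 0, 0, 0.2, 0, 0, 0.0006, 0, 0, 0, 0.2, 0, 0, 0.0006, 0, 0, 0, 0.2, 0, 0, 0.0006, 0, 0, 0, 0.2],
)

```text
clock: 17.75
eef_pos: [470.9, -329.5, 131.5]
tcp_rot: [3.14, -0.416, -0.292]
contact_force: [-6.9, 1.1, 9.4]
opening: 0.342
```

```bash
python3 st.py
```

```text
clk 17.75 tcp in face [40.44 -0.34 88.76] F face [-2.5 -0.9 11.4] M face [ 0.    0.21 -0.04] rot err [ 0.0016 -0.0011 -0.0007]
```

Centre of pressure works out central. A small rocking check for flushness: tilt ±0.012 rad about the contact.

Emit:
drive_tool(
  targets=[-0.0005, 0, 0, 0, 0.006, 0, 0.2, -0.001, 0, 0, 0, 0.012, 0, 0.2, -0.001, 0, 0, 0, 0.012, 0, 0.2, -0.001, 0, 0, 0, 0.012, 0, 0.2],
)

```text
clock: 18.08
eef_pos: [470.2, -329.3, 131.2]
tcp_rot: [3.14, -0.428, -0.292]
contact_force: [-4.6, 1.0, 9.8]
opening: 0.331
```

```bash
python3 st.py
```

```text
clk 18.08 tcp in face [39.64 -0.35 88.75] F face [-0.3 -0.4 10.9] M face [0.08 0.38 0.  ] rot err [ 0.0016 -0.0133 -0.0007]
```

Emit:
drive_tool(
  targets=[0.0005, 0, 0, 0, -0.006, 0, 0.2, 0.001, 0, 0, 0, -0.012, 0, 0.2, 0.0015, 0, 0, 0, -0.018, 0, 0.2, 0.002, 0, 0, 0, -0.024, 0, 0.2, 0.002, 0, 0, 0, -0.024, 0, 0.2, 0.002, 0, 0, 0, -0.024, 0, 0.2],
)

```text
clock: 18.58
eef_pos: [471.6, -329.7, 132.0]
tcp_rot: [3.14, -0.404, -0.292]
contact_force: [-7.4, 2.2, 11.2]
opening: 0.338
```

```bash
python3 st.py
```

```text
clk 18.58 tcp in face [41.3  -0.35 88.93] F face [-2.5 -0.  13.4] M face [ 0.02  0.2  -0.01] rot err [ 0.0016  0.0111 -0.0006]
```

Emit:
drive_tool(
  targets=[-0.0003, 0, -0.0002, 0, 0.004, 0, 0.2, -0.0003, 0, -0.0002, 0, 0.004, 0, 0.2, -0.0003, 0, -0.0002, 0, 0.004, 0, 0.2, -0.0003, 0, -0.0002, 0, 0.004, 0, 0.2, -0.0003, 0, -0.0002, 0, 0.004, 0, 0.2, -0.0003, 0, -0.0002, 0, 0.004, 0, 0.2],
)

```text
clock: 19.08
eef_pos: [471.3, -329.6, 131.9]
tcp_rot: [3.14, -0.408, -0.292]
contact_force: [-4.9, 0.6, 7.9]
opening: 0.338
```

```bash
python3 st.py; python3 - <<'E'
from face import *
import pickle
f=grab_frame('wrist');save(f,'w12');pickle.dump(f,open('w12.pkl','wb'))
h=cv2.cvtColor(f['color'],cv2.COLOR_BGR2HSV)
R=frame(.41);O=np.array([469.8,-328.8,34])
def fz(u,v,z):
    o,d=ray(f,u,v);o=R.inv().apply(o-O);d=R.inv().apply(d);return o+d*(z-o[2])/d[2]
# yellow lines on face z=0
m=cv2.inRange(h,(14,60,60),(32,255,255))
k,l,st,c=cv2.connectedComponentsWithStats(m)
for i in range(1,k):
    if st[i,4]>20:
        q=np.array([fz(x,y,0) for y,x in np.argwhere(l==i)])
        if abs(q[:,1]).mean()<45: print('yellow',st[i],q.min(0).round(1),q.max(0).round(1))
g=cv2.inRange(h,(40,60,40),(85,255,140)) 
# slide dark fasteners / top edge: predict slide corners (z=6) and sample gradient along columns
for y in(-20,-10,10,20):
    uv=[proj(f,O+R.apply([x,y,6])) for x in np.arange(70,100,.5)]
    b=np.array([f['color'][int(round(v)),int(round(u))].mean() for u,v in uv]); gr=np.diff(np.convolve(b,np.ones(3)/3,'same'))[2:-2]
    i=np.abs(gr).argsort()[-4:];print('up edge y',y,(np.arange(70,100,.5)[i+2]).tolist(),gr[i].round(0).tolist())
for x in(60,75):
    ys=np.arange(-45,45.1,.5);b=np.array([f['color'][tuple(np.round(proj(f,O+R.apply([x,y,6]))[::-1]).astype(int))].mean() for y in ys]);gr=np.abs(np.diff(b));i=gr.argsort()[-6:];print('sides x',x,sorted(ys[i].tolist()))
w8=pickle.load(open('w8.pkl','rb'))
E
```

```text
clk 19.08 tcp in face [41.05 -0.34 88.93] F face [-1.3 -0.9  9.2] M face [-0.07  0.17 -0.02] rot err [ 0.0016  0.0071 -0.0008]
yellow [228 168  18 173 916] [24.5 35.  -0. ] [99.1 37.6  0. ]
yellow [407 169  19 170 899] [ 25.4 -37.5  -0. ] [ 98.7 -34.8   0. ]
up edge y -20 [81.5, 74.5, 75.5, 75.0] [-13.0, 16.0, 21.0, 26.0]
up edge y -10 [81.5, 74.5, 75.0, 75.5] [-12.0, 16.0, 24.0, 25.0]
up edge y 10 [81.5, 74.5, 75.0, 75.5] [-14.0, 16.0, 25.0, 27.0]
up edge y 20 [81.5, 74.5, 75.0, 75.5] [-14.0, 19.0, 28.0, 29.0]
sides x 60 [-42.0, -40.5, -23.0, -15.5, 21.5, 40.0]
sides x 75 [-45.0, -44.5, -28.5, -25.0, 22.0, 43.5]
```

Emit:
drive_tool(
  targets=[0, 0, 0, 0, 0, 0, 0.2, 0, 0, 0, 0, 0, 0, 0.2, 0, 0, 0, 0, 0, 0, 0.2, 0, 0, 0, 0, 0, 0, 0.2],
)

```text
clock: 19.47
eef_pos: [471.3, -329.6, 131.9]
tcp_rot: [3.14, -0.408, -0.292]
contact_force: [-7.2, 1.5, 8.7]
opening: 0.341
```

```bash
python3 st.py; python3 -c "
from h import *
f=grab_frame('top');h=cv2.cvtColor(f['color'],cv2.COLOR_BGR2HSV)
import pickle
t=pickle.load(open('f0.pkl','rb'))['top']['color']
for n,(u,v) in dict(jar=(434,178),tin=(321,241),tape=(378,190)).items(): print(n,np.abs(f['color'][v-14:v+14,u-16:u+16].astype(int)-t[v-14:v+14,u-16:u+16]).mean().round(1))
print(sign_off())"
```

```text
clk 19.47 tcp in face [41.06 -0.34 88.93] F face [-3.2 -0.6 10.9] M face [-0.05  0.14  0.04] rot err [ 0.0016  0.0071 -0.0007]
jar 2.9
tin 2.7
tape 2.5
the job is handed in; nothing more can be done
None
```

The job is handed in at about 19.5 s. The bar is in the saddles and released, and the slide lies on the face, still gripped and pressed against it.

- **Bar:** it went down at the predicted height. Seen again after release, it was square and within 0.5 mm of centre (fixture x −17.6, y +0.4). I did not look at it again once the slide was down.
- **Slide position:** it is centred between the yellow lines, with its underside centre about 40–41 mm up the slope. By my estimate its lower edge is about 1 mm from the bar. I stopped short of touching the bar.
- **Press and flushness:** the final push square to the face read 9–11 N. Rocking the tool about ±0.012 rad left the pressure centred in one direction, but moved it about 32 mm towards the lower edge in the other. I finished at a tilt between the starting one and the good side, where the pressure stayed roughly central.
- **Stage tilt:** the upper ends of the yellow lines were where they should be for the original slope, so I see no sign that the tilt moved.
- **Jar, tin and tape:** their patches in the top camera matched the first image to within noise.
- **Disagreements:**
  - Slope readings from the yellow lines gave 0.41–0.42 rad, while corners picked by eye scattered from 0.41 to 0.47. I used 0.415, and the first contact with the face matched it within 1 mm.
  - The first two-view height for the face's lower edge was about 2 mm high against the text. The bar's contact in the saddles supported the text, so I used 34 mm.

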